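Set up the strap support fixture

TASK

Set up the fixture for work on the long bus strap: stand the jig block squarely on the black pad at the free end of the plate, with its long side across the plate, and the flanged pillar upright on the round spot between block and fixed rest. Then lay the longer of the two straps, boss up and over the pillar, straight across rest, pillar and block, and set the slotted weight on top of the block, upright, so that its slot straddles the end of the strap and its feet stand on the block. Leave the shorter strap and the tape roll where they are.

Things in the scene. Friction and masses are not known exactly. Their poses are not given: they have to be found in the camera images.
- plate: fixed aluminium fixture plate, 100 x 230 x 10 mm (x, y, z), lying on the worktop; a low bolt head (4 mm high) in each corner. Origin: centre of its underside; y runs along its length. In its middle is a dark round steel spot, 46 mm across and 2 mm high (top 12 mm above the origin), where the pillar belongs
- rest: fixed bright steel rest bolted on one end of the plate, 62.5 mm from the plate's middle (either end): block 60 mm across the plate, 45 mm along it, 37 mm high, on a low foot 88 mm wide and 8 mm high with two bolt heads. Origin: centre of its underside, on the plate's upper face (10 mm over the worktop); axes as the plate's
- pad: fixed black rubber pad on the plate's other end, 62.5 mm from the plate's middle: 76 mm across the plate (x), 51 mm along it (y), 2 mm thick; the jig block belongs on it. Origin: centre of its underside, on the plate's upper face (10 mm over the worktop); axes as the plate's. Tops of rest, of pillar on its spot and of block on the pad all stand 37 mm above the plate's upper face
- block_center (a point): loose grey jig block with two small holes in its top, 45 x 70 x 35 mm (x, y, z); the point is its centre, half-way up. On the pad its 70 mm side lies across the plate (its x along the plate's y)
- pillar_center (a point): loose bright steel pillar, 35 mm high: round foot flange 36 mm across and 6 mm high, stem 20 mm across above it, top edge slightly chamfered; the point is on its axis, half-way up, z along the axis upward
- strap_long_center (a point): the longer loose brass-coloured strap: flat bar 14 x 120 x 3 mm (x, y, z) with a raised boss 14 x 16 mm in the middle, boss top 11 mm over the underside; the point is 5.5 mm over the underside, in the middle; y along the strap, z up
- strap_short_center (a point): the shorter strap, alike but 90 mm long; stays where it is; the point is 5.5 mm over the underside, in the middle; y along the strap
- weight_center (a point): loose dark steel saddle weight, 50 x 30 x 36 mm (x, y, z), about 0.3 kg, with a slot 26 mm wide and 8 mm deep underneath running through along its y, between two feet; the point is its centre, 18 mm over the feet. Set on the block, its y lies along the strap
- post_foot (a point): obstacle: middle of the foot, on the worktop, of a tall fixed blue steel post, 100 mm square on a foot 130 x 140 mm, far higher than the arm reaches over; pass it on the robot's side, about 0.2 m before the post's middle, when carrying things from left to right. Machinery also hangs over the worktop's right edge from 0.65 m up: lifting things 0.15 m is enough
- tape_center (a point): roll of masking tape lying flat, 98 mm across, 24 mm high; stays where it is; the point is its centre
Things that resemble listed ones, but are neither listed nor needed, are in the scene too. There is more than one size of the part that bears weight_center; the job needs the smaller.

How it is judged:
At the end, for the whole second after the job is handed in: Block on pad and pillar on spot, upright, within 11 mm along each plate axis; long strap boss up, level, across all three, centred to 11 mm, straight; weight's feet on the block astride the strap, within 15 mm of the pad's centre; all square and at rest (x of block_center in the frame of pad between -0.011 and 0.011 m and y of block_center in the frame of pad between -0.011 and 0.011 m and z of block_center in the frame of pad between 0.0155 and 0.0235 m and angle between the x axis of block_center and the y axis of pad, either way round below 0.15 rad and angle between each of block_center, pillar_center's own z axis and vertical below 0.08 rad and x of pillar_center in the frame of plate between -0.011 and 0.011 m and y of pillar_center in the frame of plate between -0.011 and 0.011 m and z of pillar_center in the frame of plate between 0.0255 and 0.0335 m and x of strap_long_center in the frame of plate between -0.011 and 0.011 m and y of strap_long_center in the frame of plate between -0.011 and 0.011 m and z of strap_long_center in the frame of plate between 0.0495 and 0.0555 m and angle between the y axis of strap_long_center and the y axis of plate, either way round below 0.12 rad and angle between each of strap_long_center, weight_center's own z axis and vertical below 0.06 rad and x of weight_center in the frame of pad between -0.015 and 0.015 m and y of weight_center in the frame of pad between -0.015 and 0.015 m and z of weight_center in the frame of pad between 0.052 and 0.058 m and angle between the y axis of weight_center and the y axis of plate, either way round below 0.2 rad and linear speed of each of block, pillar, strap_long, weight below 0.02 m/s); the robot touches nothing.
It fails at once if the shorter strap is moved by more than 20 mm (distance of strap_short_center from where it was at the start of the episode above 0.02 m).
It fails at once if the tape roll is moved by more than 20 mm (distance of tape_center from where it was at the start of the episode above 0.02 m).
It also fails if it takes over 120 s, if anything falls off the work surface, if the arm or the gripper's body presses on something with over 40 N, if the wrist force passes 120 N, or if a joint passes its speed limit or range.

ROBOT

A 6-joint arm with a two-finger parallel gripper is mounted at the origin on a cart in front of the work surface, level with it; the furniture and walls round the work are solid. World frame = base frame: x ahead of the robot, y to its left, z up, the work surface at z = 0. Lengths are in m, angles in rad, forces in N, time in s.
With the tool pointing down it reaches from about 0.325 to 0.9 m from the base axis. Payload 6.1 kg.
Tool frame: the origin (TCP) lies midway between the tips of the shut fingers; the grasp point (between the pads) lies 19 mm behind it; z points along the fingers, y is the line along which they close (so a half turn about z gives the same grasp; the last joint's range is limited). The gripper opens to 87 mm and grips with 3 to 60 N. Pads are 19 mm wide; open, the fingers measure 117 mm over their backs; the gripper's body (75 mm by 190 mm) begins 51 mm behind the grasp point.
Start: joints at [1.103, 0.22, 1.526, -0, 1.395, -0.126], TCP at [0.209, 0.589, 0.223] pointing down, gripper open.
Joint ranges: [-2.98, 2.98], [-0.91, 2.08], [0.09, 2.57], [-1.24, 4.39], [0.2, 2.65], [-2.68, 2.68]. Speed limits (rad/s): [2.57, 2.57, 3.01, 3.14, 3.14, 3.14].

INTERFACE

Orientations are given as a rotation vector (axis times angle).
In Python, from workcell import readout, viewer, env gives the robot as it stands.
- The arm moves only by the tool drive_tool, never from a script. Its argument "series" is a list that holds one entry, the list of rows, each a list of 7 numbers: the finger opening in mm, from 0 to 87, then the shift along the tool's x, y, z in mm, then the turn, a rotation vector about the tool's x, y, z in rad. A call has exactly 10 rows; each row is the pose to reach, as a shift and turn from the pose commanded when the call began, along the tool's axes at that moment; what a row does not reach only later rows make up. A row lasts 1/12 s, in which the tool goes at most 41.7 mm and 7.16 degrees, less where a joint would pass 70% of its speed; a pose out of reach is approached as far as the arm can. A call with a gripper value outside its range is refused whole. The fingers move at their own pace and stop on an object; "squeeze" is the grip in N (left out, the last holds). Time passes only in rows, so rows that repeat a pose let the fingers close, or fill a call up. It gives the time, the measured TCP pose, the force, the opening and the grip force at its end, in the units of the state.
- readout.observe(): the state, without advancing time (a new reading comes with each control period).
- viewer.snapshot(name): name is "side" or "top"; returns the picture (384x512x3 uint8, red, green, blue); there is no depth.
- viewer.calibration(name): a dict with "fx", "fy", "cx", "cy" (pixels), "rvec" (rotation vector, rad) and "tvec" (3), from world to camera coordinates, as OpenCV has them. Camera axes: x right, y down, z forward; pixel columns grow to the right and rows downward; lengths in m; the calibration is good to about 2 mm. A picture is of the moment at which its call begins. calibration takes no time and is no camera call.
- env.close_job(): hands the job in; it is judged then, once.
The state is a dict: "t": time; "joint_positions": joint angles; "joint_velocities": joint speeds; "joint_efforts": joint torques, N m; "position": TCP position; "tool_rot": TCP orientation; "wrist_force": force on the tool from outside, world axes, zero at the start; "torque": the same for the moment, N m; "opening": opening from 0.0 (shut) to 1.0 (fully open); "grasp_force": force on a finger pad.
Only numpy, scipy, OpenCV 4.12 (cv2) and the standard library are available. Lean on these libraries where they do the work, as an engineer would, in place of code of your own. Each camera call takes 0.05 s, during which the arm holds its last target. There are 200 camera calls.

## Working session

There is one attempt and no reset: what is moved stays moved. The work goes in short steps, Python scripts to look and compute and a tool call to move; the robot and the scene stay as the last step left them, time stands still between calls to the robot, and variables do not carry over. Pictures are saved under pics/ and viewed, at most 17 in all, crops included, and the job is handed in when it is done.

Besides the shell and the picture viewer there is one more tool, called after "Call:" by a JSON object that holds its "name" and its "arguments". drive_tool: Moves the arm, as the interface text tells. Its arguments: {"type":"object","properties":{"series":{"type":"array"},"squeeze":{"type":"number"}},"required":["series"]}

```bash
mkdir -p pics; cat > h.py <<'E'
import numpy as np, cv2
from scipy.spatial.transform import Rotation as R
from workcell import readout, viewer, env
def snap(n,f):
    im=viewer.snapshot(n); cv2.imwrite('pics/'+f,im[:,:,::-1]); return im
def cam(n):
    c=viewer.calibration(n); K=np.array([[c['fx'],0,c['cx']],[0,c['fy'],c['cy']],[0,0,1]]); return K,R.from_rotvec(c['rvec']).as_matrix(),np.array(c['tvec'])
def ray(n,px,z):
    K,r,t=cam(n); o=-r.T@t; d=r.T@np.linalg.solve(K,[px[0],px[1],1]); return o+d*(z-o[2])/d[2]
def proj(n,p):
    K,r,t=cam(n); q=K@(r@np.array(p)+t); return q[:2]/q[2]
def rel(p,yaw=None):
    "shift in mm along tool axes to reach TCP p"
    s=readout.observe(); return np.round(R.from_rotvec(s['tool_rot']).inv().apply(np.array(p)-s['position'])*1000,1)
E
python3 - <<'E'
from h import *
for n in ('top','side'):
    im=snap(n,n+'0.png'); cv2.imwrite(f'pics/{n}0b.png',cv2.resize(im[:,:,::-1],(800,600),interpolation=cv2.INTER_CUBIC))
    K,r,t=cam(n); print(n,K[0,0],K[1,1],-r.T@t,r)
s=readout.observe(); print(s, R.from_rotvec(s['tool_rot']).as_matrix())
E
```

```text
top 492.87286145138233 492.87286145138233 [ 0.48508466 -0.0921283   1.3286838 ] [[ 0.01865806 -0.99971845 -0.01465928]
 [-0.99648914 -0.01739694 -0.08189468]
 [ 0.0816166   0.01613581 -0.99653317]]
side 351.2961653562546 351.2961653562546 [0.2400519  0.53611468 0.50045614] [[-0.89703109 -0.44146445 -0.02107977]
 [-0.21887205  0.48516015 -0.84659002]
 [ 0.38396646 -0.75480379 -0.53182797]]
{'t': 0.1, 'joint_positions': array([ 1.10289922e+00,  2.21169066e-01,  1.52746058e+00, -1.94157628e-05,
        1.39470231e+00, -1.26095978e-01]), 'joint_velocities': array([-0.00138337, -0.00126371, -0.00312979,  0.00089441,  0.00216158,
        0.00158773]), 'joint_efforts': array([ 1.50950709e-03, -4.95943201e+01, -3.88521838e+01,  7.04454957e-02,
        5.13613899e-02, -4.20607523e-05]), 'position': array([0.20925023, 0.58835269, 0.22155226]), 'tool_rot': array([-5.34201299e-01, -3.09534221e+00,  2.62085434e-03]), 'wrist_force': array([ 0.45464017,  0.04303962, -0.39712759]), 'torque': array([-0.05438469,  0.0062292 , -0.06882861]), 'grasp_force': 0.0, 'opening': 0.998451721425944} [[-9.42153552e-01  3.35180690e-01 -7.67382097e-04]
 [ 3.35181509e-01  9.42152280e-01 -1.56098030e-03]
 [ 1.99780339e-04 -1.72789542e-03 -9.99998487e-01]]
```

View pics/top0b.png

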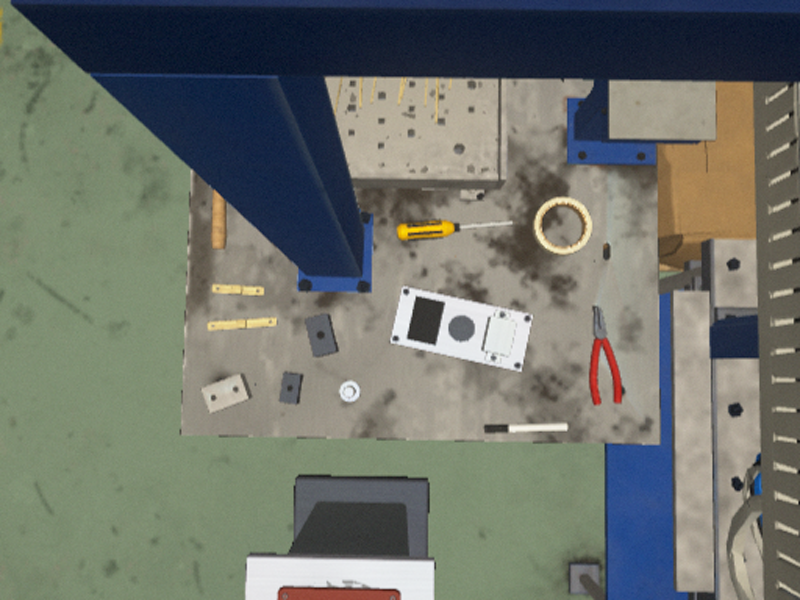

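View pics/side0b.png

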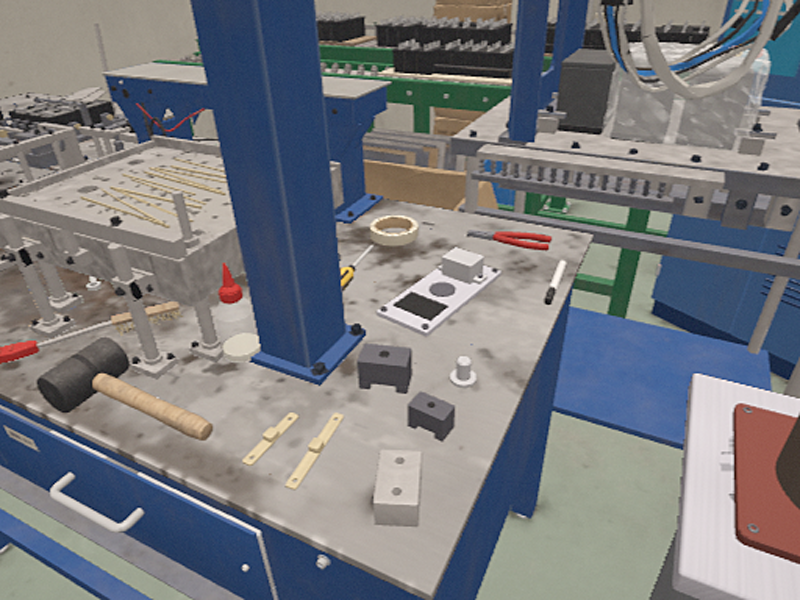

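Candidates (800×600 top view):
- **Straps:** (238,290), shorter, and (242,324), longer. I'll use the longer.
- **Saddle weights:** (322,335), bigger, and (290,388), smaller. I'll use the smaller.
- **Block:** (225,393). The rest on the plate at (500,335) looks similar but is fixed.
- **Pillar:** (349,391). The spot at (461,328) is flat.
- **Tape roll:** (563,225).
- **Plate:** pad at (425,320).

Next is a close crop and measuring.

```bash
python3 - <<'E'
from h import *
im=cv2.imread('pics/top0.png'); c=im[165:290,115:345]
cv2.imwrite('pics/c1.png',cv2.resize(c,None,fx=3.4,fy=3.4,interpolation=cv2.INTER_CUBIC))
hsv=cv2.cvtColor(im,cv2.COLOR_BGR2HSV); g=hsv[:,:,2]
def comp(mask,roi,nm,z,amin=20):
    x0,y0,x1,y1=roi; m=np.zeros_like(mask); m[y0:y1,x0:x1]=mask[y0:y1,x0:x1]
    for k in cv2.findContours(m,cv2.RETR_EXTERNAL,cv2.CHAIN_APPROX_NONE)[0]:
        if cv2.contourArea(k)<amin: continue
        r=cv2.minAreaRect(k); b=cv2.boxPoints(r)
        w=np.array([ray('top',p,z)[:2] for p in b]); e=[w[1]-w[0],w[2]-w[1]]; L=[np.linalg.norm(v) for v in e]; l=e[int(np.argmax(L))]
        M=cv2.moments(k); cc=(M['m10']/M['m00'],M['m01']/M['m00'])
        print(nm,'px',np.round(cc,1),'rect',np.round(ray('top',r[0],z)[:2],4),'cen',np.round(ray('top',cc,z)[:2],4),'size',np.round(np.array(L)*1000),'yaw long',round(np.degrees(np.arctan2(l[1],l[0]))%180,1))
u=lambda b:(b*255).astype(np.uint8)
brass=u((hsv[:,:,1]>75)&(hsv[:,:,0]>12)&(hsv[:,:,0]<40)&(g>110))
comp(brass,(120,178,190,215),'strap',.003)
dark=u(g<95); comp(dark,(175,195,225,265),'weight',.036)
comp(u(g<70),(245,180,290,225),'pad',.012); 
comp(u(g<150),(280,195,308,222),'spot',.012)
comp(u(g>165),(120,235,165,268),'block',.035); comp(u(g>200),(210,235,235,265),'pillar',.006)
comp(u(g>190),(240,175,350,245),'plate',.010)
for p in [(225,393),(322,360),(349,378),(205,370),(430,345)]: print(p,im[int(p[1]/1.5625),int(p[0]/1.5625)])
E
```

```text
strap px [154.5 206.7] rect [0.5442 0.1792] cen [0.5441 0.1793] size [117.  15.] yaw long 95.1
strap px [152.  184.9] rect [0.6032 0.1891] cen [0.6031 0.1879] size [16. 90.] yaw long 87.4
weight px [204.5 214. ] rect [0.5253 0.0395] cen [0.5259 0.0401] size [13. 15.] yaw long 46.3
pad px [271.9 204.6] rect [ 0.5552 -0.1369] cen [ 0.5552 -0.1369] size [71. 47.] yaw long 168.8
spot px [294.9 209.7] rect [ 0.5425 -0.1981] cen [ 0.5426 -0.1986] size [42. 43.] yaw long 45.7
spot px [281.2 200.2] rect [ 0.5572 -0.1626] cen [ 0.5674 -0.1616] size [ 8. 48.] yaw long 0.7
block px [143.4 251.6] rect [0.425  0.1978] cen [0.4248 0.1978] size [69. 44.] yaw long 111.9
pillar px [223.4 250.1] rect [ 0.4319 -0.0086] cen [ 0.4317 -0.0097] size [32. 32.] yaw long 91.1
plate px [295. 210.] rect [ 0.5423 -0.1992] cen [ 0.5418 -0.1989] size [100. 229.] yaw long 78.4
(225, 393) [183 199 207]
(322, 360) [129 143 148]
(349, 378) [130 142 151]
(205, 370) [127 140 145]
(430, 345) [186 182 180]
```

View pics/c1.png

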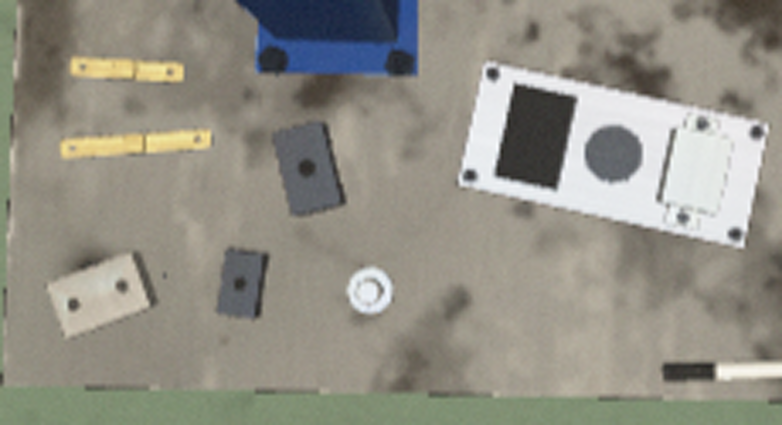

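The crop shows the brass straps (top one short, second long), the large saddle at crop (309,168) and the small saddle at (242,283). The block is at (102,295), the pillar at (370,290), and the plate has its pad on the left and rest on the right. My choices hold. Now the small weight and the first move.

```bash
cat >> h.py <<'E'
PC=np.array([.5424,-.1988]); PY=78.3; U=np.array([np.cos(np.radians(PY)),np.sin(np.radians(PY))]); PAD=PC+.0625*U
def plan(p,yaw):
    "shift mm and turn (rotvec) from measured pose to TCP p, tool down, closing line at yaw deg (mod 180)"
    s=readout.observe(); r=R.from_rotvec(s['tool_rot']); m=r.as_matrix(); y0=np.degrees(np.arctan2(m[1,1],m[0,1]))
    d=(yaw-y0+90)%180-90; y=np.radians(y0+d)
    T=np.array([[-np.sin(y),np.cos(y),0],[np.cos(y),np.sin(y),0],[0,0,-1]]).T
    T=np.column_stack([[ np.cos(y-np.pi/2)*-1, np.sin(y-np.pi/2)*-1,0],[np.cos(y),np.sin(y),0],[0,0,-1]])
    T[:,0]=np.cross(T[:,1],T[:,2])
    q=(r.inv()*R.from_matrix(T)).as_rotvec()
    print('shift',np.round(r.inv().apply(np.array(p)-s['position'])*1000,1),'turn',np.round(q,3),'at',np.round(s['position'],4),'yaw',round(y0,1),'t',s['t'],'j6',round(s['joint_positions'][5],2),'open',round(s['opening']*87,1),'gf',round(s['grasp_force'],1),'F',np.round(s['wrist_force'],1))
E
python3 - <<'E'
from h import *
im=cv2.imread('pics/top0.png'); g=cv2.cvtColor(im,cv2.COLOR_BGR2HSV)[:,:,2]
m=np.zeros_like(g); m[234:264,174:200]=(g[234:264,174:200]<105)*255
k=max(cv2.findContours(m,0,1)[0],key=cv2.contourArea); r=cv2.minAreaRect(k); w=np.array([ray('top',p,.036)[:2] for p in cv2.boxPoints(r)])
e=[w[1]-w[0],w[2]-w[1]]; print(r,ray('top',r[0],.036),[(np.linalg.norm(v),np.degrees(np.arctan2(v[1],v[0]))) for v in e])
print(PAD); plan([.425,.198,.12],21.9)
E
```

```text
((185.9600067138672, 247.77996826171875), (12.586501121520996, 19.374725341796875), 8.130102157592773) [0.43697257 0.08641819 0.036     ] [(np.float64(0.05024324372077319), np.float64(-6.4927340123297625)), (np.float64(0.033023803464152776), np.float64(-96.9849730559377))]
[ 0.55507421 -0.13759857]
shift [-334.1 -295.3  102. ] turn [-0.002  0.001  0.847] at [0.2093 0.5884 0.2216] yaw 70.4 t 0.1 j6 -0.13 open 86.9 gf 0.0 F [ 0.5  0.  -0.4]
```

Call:
{"name": "drive_tool", "arguments": {"series": [[[87,-334,-295,102,-0.002,0.001,0.847],[87,-334,-295,102,-0.002,0.001,0.847],[87,-334,-295,102,-0.002,0.001,0.847],[87,-334,-295,102,-0.002,0.001,0.847],[87,-334,-295,102,-0.002,0.001,0.847],[87,-334,-295,102,-0.002,0.001,0.847],[87,-334,-295,102,-0.002,0.001,0.847],[87,-334,-295,102,-0.002,0.001,0.847],[87,-334,-295,102,-0.002,0.001,0.847],[87,-334,-295,102,-0.002,0.001,0.847]]], "squeeze": 40}}

```text
t: 0.93
position: [0.4065, 0.2316, 0.129]
tool_rot: [-1.759, -2.602, -0.003]
wrist_force: [0.7, 0.7, 0.6]
opening: 0.995
grasp_force: 0.0
```

Call:
{"name": "drive_tool", "arguments": {"series": [[[87,0,0,0,0,0,0],[87,0,0,0,0,0,0],[87,0,0,0,0,0,0],[87,0,0,0,0,0,0],[87,0,0,0,0,0,0],[87,0,0,0,0,0,0],[87,0,0,0,0,0,0],[87,0,0,0,0,0,0],[87,0,0,0,0,0,0],[87,0,0,0,0,0,0]]]}}

```text
t: 1.77
position: [0.4061, 0.2337, 0.1296]
tool_rot: [-1.758, -2.603, -0.003]
wrist_force: [-1.0, 0.2, 0.0]
opening: 1.0
grasp_force: 0.0
```

```bash
python3 - <<'E'
from h import *
plan([.425,.198,.008],21.9)
im=snap('side','s1.png'); cv2.imwrite('pics/s1b.png',cv2.resize(im[:,:,::-1],(700,525)))
E
```

```text
shift [-40.4   4.1 121.5] turn [ 0.001 -0.002  0.   ] at [0.4061 0.2337 0.1296] yaw 21.9 t 1.7667 j6 -0.03 open 87.0 gf 0.0 F [-1.   0.2  0. ]
```

View pics/s1b.png

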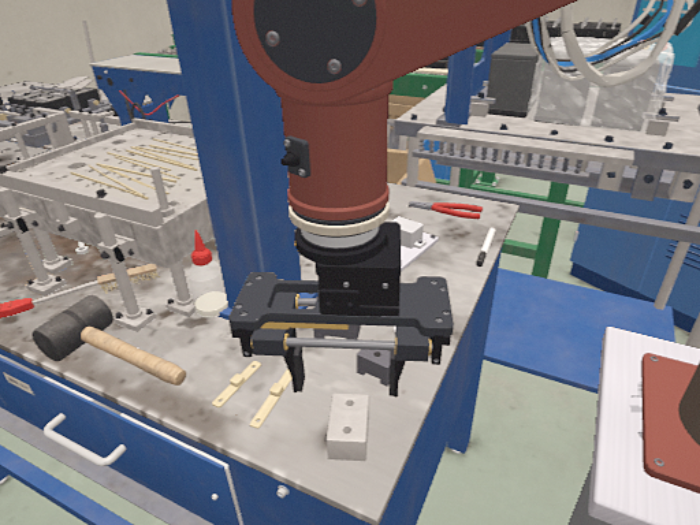

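The gripper is open and upright near (345,380), with the block at (348,428) below it. I'll check the projection against the readout before going down.

```bash
python3 - <<'E'
from h import *
s=readout.observe()['position']; k=700/512
print(proj('side',s)*k, proj('side',[.425,.198,.035])*k)
E
```

```text
[345.15724974 384.90310006] [346.91960408 415.12008991]
```

Call:
{"name": "drive_tool", "arguments": {"series": [[[87,-40,4,40,0,-0.002,0],[87,-40,4,40,0,-0.002,0],[87,-40,4,40,0,-0.002,0],[87,-40,4,40,0,-0.002,0],[87,-40,4,40,0,-0.002,0],[87,-40,4,40,0,-0.002,0],[87,-40,4,40,0,-0.002,0],[87,-40,4,40,0,-0.002,0],[87,-40,4,40,0,-0.002,0],[87,-40,4,40,0,-0.002,0]]]}}

```text
t: 2.65
position: [0.4249, 0.1982, 0.0898]
tool_rot: [1.758, 2.602, 0.002]
wrist_force: [-0.2, -0.5, 0.5]
opening: 0.998
grasp_force: 0.0
```

```bash
python3 - <<'E'
from h import *
plan([.425,.198,.008],21.9)
im=snap('side','s2.png'); 
a=cv2.resize(im[:,:,::-1][180:384,130:380],None,fx=2.4,fy=2.4,interpolation=cv2.INTER_CUBIC); cv2.imwrite('pics/s2b.png',a)
s=readout.observe()['position']
for p in (s,[.425,.198,.035]): print((proj('side',p)-[130,180])*2.4)
E
```

```text
shift [-0.2 -0.1 81.8] turn [0.002 0.    0.   ] at [0.4249 0.1982 0.0898] yaw 21.9 t 2.65 j6 -0.11 open 86.8 gf 0.0 F [-0.2 -0.5  0.5]
[294.78649197 240.14519154]
[296.99258499 296.71366639]
```

View pics/s2b.png

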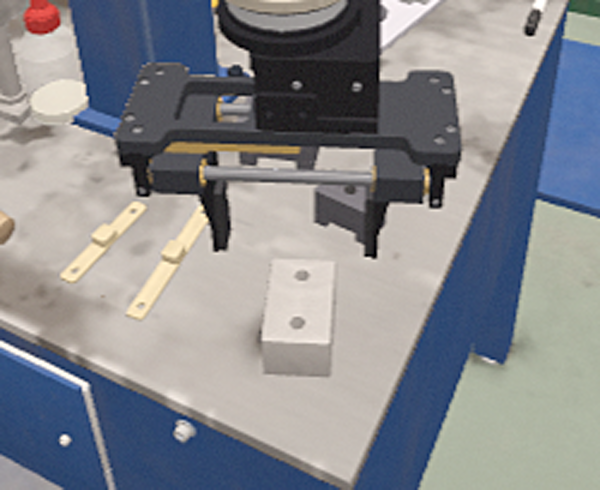

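The open fingers are at crop (220,245) and (372,252), centred over the block top at (300,300). I can descend and grip.

Call:
{"name": "drive_tool", "arguments": {"series": [[[87,0,0,30,0.002,0,0],[87,0,0,60,0.002,0,0],[87,0,0,75,0.002,0,0],[87,0,0,82,0.002,0,0],[87,0,0,82,0.002,0,0],[30,0,0,82,0.002,0,0],[30,0,0,82,0.002,0,0],[30,0,0,82,0.002,0,0],[30,0,0,82,0.002,0,0],[30,0,0,82,0.002,0,0]]]}}

```text
t: 3.53
position: [0.4256, 0.1982, 0.0084]
tool_rot: [1.759, 2.602, 0.001]
wrist_force: [-0.3, 0.4, -0.3]
opening: 0.707
grasp_force: 0.0
```

Call:
{"name": "drive_tool", "arguments": {"series": [[[30,0,0,0,0,0,0],[30,0,0,0,0,0,0],[30,0,0,0,0,0,0],[30,0,0,0,0,0,0],[30,0,0,0,0,0,0],[30,0,0,-30,0,0,0],[30,0,0,-60,0,0,0],[30,0,0,-90,0,0,0],[30,0,0,-120,0,0,0],[30,0,0,-120,0,0,0]]]}}

```text
t: 4.37
position: [0.4284, 0.1991, 0.1327]
tool_rot: [1.756, 2.598, 0.01]
wrist_force: [2.6, 1.0, -6.3]
opening: 0.513
grasp_force: 40.0
```

```bash
python3 - <<'E'
from h import *
plan([.44,.02,.13],21.9+40)
plan([*PAD,.13],PY)
E
```

```text
shift [-170.5  -56.1    2.5] turn [ 0.008  0.004 -0.698] at [0.4284 0.1991 0.1327] yaw 21.9 t 4.3667 j6 -0.11 open 44.7 gf 40.0 F [ 2.6  1.  -6.3]
shift [-359.6   -8.     3.1] turn [ 0.007  0.005 -0.985] at [0.4284 0.1991 0.1327] yaw 21.9 t 4.3667 j6 -0.11 open 44.7 gf 40.0 F [ 2.6  1.  -6.3]
```

Call:
{"name": "drive_tool", "arguments": {"series": [[[30,-36,-12,0,0.002,0.001,-0.1],[30,-72,-24,0,0.003,0.002,-0.2],[30,-108,-36,0,0.005,0.003,-0.32],[30,-144,-48,0,0.006,0.003,-0.44],[30,-172,-56,0,0.007,0.004,-0.56],[30,-205,-50,0,0.007,0.004,-0.68],[30,-240,-40,0,0.007,0.005,-0.8],[30,-275,-30,0,0.007,0.005,-0.9],[30,-310,-20,0,0.007,0.005,-0.985],[30,-345,-10,0,0.007,0.005,-0.985]]]}}

```text
t: 5.2
position: [0.5435, -0.127, 0.1244]
tool_rot: [-0.311, -3.114, 0.004]
wrist_force: [1.2, 0.8, -5.3]
opening: 0.509
grasp_force: 40.0
```

Call:
{"name": "drive_tool", "arguments": {"series": [[[30,0,0,0,0,0,0],[30,0,0,0,0,0,0],[30,0,0,0,0,0,0],[30,0,0,0,0,0,0],[30,0,0,0,0,0,0],[30,0,0,0,0,0,0],[30,0,0,0,0,0,0],[30,0,0,0,0,0,0],[30,0,0,0,0,0,0],[30,0,0,0,0,0,0]]]}}

```text
t: 6.03
position: [0.5444, -0.1257, 0.1279]
tool_rot: [-0.318, -3.118, 0.006]
wrist_force: [0.7, 0.4, -5.4]
opening: 0.513
grasp_force: 40.0
```

```bash
python3 - <<'E'
from h import *
plan([*PAD,.021],PY)
E
```

```text
shift [-13.6  -9.  106.8] turn [-0.004 -0.007  0.001] at [ 0.5444 -0.1257  0.1279] yaw 78.3 t 6.0333 j6 -1.73 open 44.6 gf 40.0 F [ 0.7  0.4 -5.4]
```

Call:
{"name": "drive_tool", "arguments": {"series": [[[30,-13.6,-9,20,-0.004,-0.007,0],[30,-13.6,-9,50,-0.004,-0.007,0],[30,-13.6,-9,75,-0.004,-0.007,0],[30,-13.6,-9,85,-0.004,-0.007,0],[30,-13.6,-9,90,-0.004,-0.007,0],[30,-13.6,-9,90,-0.004,-0.007,0],[30,-13.6,-9,90,-0.004,-0.007,0],[30,-13.6,-9,90,-0.004,-0.007,0],[30,-13.6,-9,90,-0.004,-0.007,0],[30,-13.6,-9,90,-0.004,-0.007,0]]]}}

```text
t: 6.87
position: [0.5561, -0.138, 0.0391]
tool_rot: [0.319, 3.124, -0.001]
wrist_force: [-0.1, 0.6, -5.9]
opening: 0.516
grasp_force: 40.0
```

```bash
python3 - <<'E'
from h import *
plan([*PAD,.021],PY)
for n in ('top','side'):
    im=snap(n,n+'3.png'); c=proj(n,[*PC,.03]).astype(int); print(c)
    a=cv2.resize(im[max(0,c[1]-60):c[1]+60,c[0]-75:c[0]+75][:,:,::-1],(400,320),interpolation=cv2.INTER_CUBIC)
    b=a if n=='top' else np.hstack([b,a])
cv2.imwrite('pics/p3.png',b)
E
```

```text
shift [ 1.2  0.2 18.1] turn [-0.001  0.002  0.001] at [ 0.5561 -0.138   0.0391] yaw 78.3 t 6.8667 j6 -1.75 open 44.9 gf 40.0 F [-0.1  0.6 -5.9]
[295 209]
[282 178]
```

View pics/p3.png

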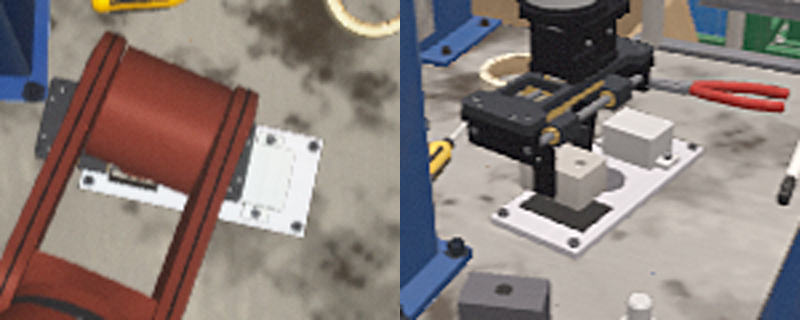

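The block is held square over the pad (right half, about (580,180)). Next: lower it, release and retreat.

Call:
{"name": "drive_tool", "arguments": {"series": [[[30,1,0,6,-0.001,0.002,0],[30,1,0,12,-0.001,0.002,0],[30,1,0,16,-0.001,0.002,0],[30,1,0,18.5,-0.001,0.002,0],[30,1,0,18.5,-0.001,0.002,0],[30,1,0,18.5,-0.001,0.002,0],[87,1,0,18.5,-0.001,0.002,0],[87,1,0,18.5,-0.001,0.002,0],[87,1,0,18.5,-0.001,0.002,0],[87,1,0,18.5,-0.001,0.002,0]]]}}

```text
t: 7.8
position: [0.5547, -0.1377, 0.0194]
tool_rot: [-0.319, -3.124, -0.001]
wrist_force: [-0.5, 0.1, -0.4]
opening: 0.733
grasp_force: 0.0
```

Call:
{"name": "drive_tool", "arguments": {"series": [[[87,0,0,0,0,0,0],[87,0,0,0,0,0,0],[87,0,0,-20,0,0,0],[87,0,0,-50,0,0,0],[87,0,0,-80,0,0,0],[87,0,0,-110,0,0,0],[87,0,0,-110,0,0,0],[87,0,0,-110,0,0,0],[87,0,0,-110,0,0,0],[87,0,0,-110,0,0,0]]]}}

```text
t: 8.63
position: [0.5532, -0.1372, 0.1274]
tool_rot: [-0.319, -3.12, -0.003]
wrist_force: [-0.8, -1.2, -1.2]
opening: 0.997
grasp_force: 0.0
```

```bash
python3 - <<'E'
from h import *
plan([.4319,-.009,.08],-11.7)
plan([.4319,-.009,.08],40)
E
```

```text
shift [144.5 100.9  48.3] turn [ 0.005 -0.003 -1.57 ] at [ 0.5532 -0.1372  0.1274] yaw 78.3 t 8.6333 j6 -1.75 open 86.8 gf 0.0 F [-0.8 -1.2 -1.2]
shift [144.5 100.9  48.3] turn [-0.001 -0.006  0.669] at [ 0.5532 -0.1372  0.1274] yaw 78.3 t 8.6333 j6 -1.75 open 86.8 gf 0.0 F [-0.8 -1.2 -1.2]
```

Call:
{"name": "drive_tool", "arguments": {"series": [[[87,144,101,0,0,0,0.12],[87,144,101,0,0,0,0.24],[87,144,101,0,0,0,0.36],[87,144,101,0,0,0,0.48],[87,144,101,0,0,0,0.6],[87,144,101,0,0,0,0.72],[87,144,101,20,0,0,0.84],[87,144,101,40,0,0,0.96],[87,144,101,48,0,0,1.08],[87,144,101,48,0,0,1.2]]]}}

```text
t: 9.47
position: [0.4302, -0.0087, 0.0776]
tool_rot: [-2.029, -2.386, 0.007]
wrist_force: [-0.1, 0.6, -0.1]
opening: 0.998
grasp_force: 0.0
```

Call:
{"name": "drive_tool", "arguments": {"series": [[[87,0,0,0,0,0,0.12],[87,0,0,0,0,0,0.24],[87,0,0,0,0,0,0.37],[87,0,0,0,0,0,0.37],[60,0,0,0,0,0,0.37],[60,0,0,0,0,0,0.37],[60,0,0,0,0,0,0.37],[60,0,0,0,0,0,0.37],[60,0,0,0,0,0,0.37],[60,0,0,0,0,0,0.37]]]}}

```text
t: 10.3
position: [0.4337, -0.0095, 0.0816]
tool_rot: [-2.432, -1.984, 0.002]
wrist_force: [-0.3, -0.6, -0.3]
opening: 0.707
grasp_force: 0.0
```

```bash
python3 - <<'E'
from h import *
plan([.4319,-.009,.010],-11.7)
im=snap('side','s4.png'); s=readout.observe()['position']; k=proj('side',[.4319,-.009,.018]); print(k,proj('side',s))
x,y=k.astype(int)-[60,70]; cv2.imwrite('pics/s4b.png',cv2.resize(im[y:y+100,x:x+120][:,:,::-1],None,fx=5,fy=5,interpolation=cv2.INTER_CUBIC))
for n,z in (('side',.0),('side',.035)): print((proj('side',[.4319,-.009,z])-[x,y])*5)
E
```

```text
shift [ 0.1 -1.6 71.6] turn [-0.003 -0.001  0.002] at [ 0.4337 -0.0095  0.0816] yaw -11.6 t 10.3 j6 -0.0 open 61.5 gf 0.0 F [-0.3 -0.6 -0.3]
[295.21375869 235.89144604] [295.59076461 211.1388339 ]
[299.58031917 387.00768271]
[302.51029004 322.93410224]
```

View pics/s4b.png

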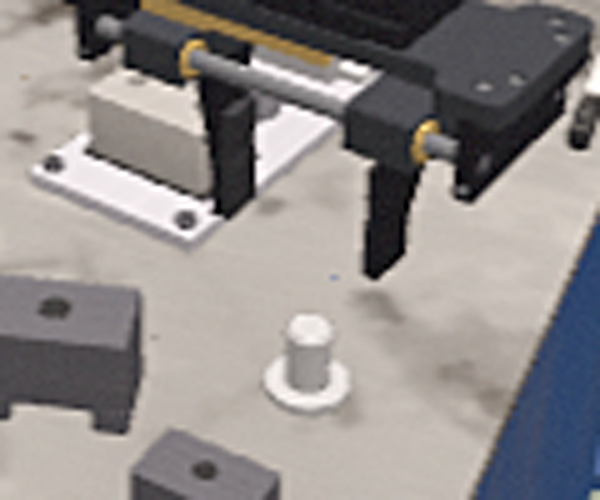

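The block stands on the pad. The pillar stem is at crop (308,350), midway below the fingers at (235,205) and (385,270). Descend and grip.

Call:
{"name": "drive_tool", "arguments": {"series": [[[60,0,-1.5,20,-0.003,0,0.002],[60,0,-1.5,45,-0.003,0,0.002],[60,0,-1.5,60,-0.003,0,0.002],[60,0,-1.5,70,-0.003,0,0.002],[60,0,-1.5,71.5,-0.003,0,0.002],[60,0,-1.5,71.5,-0.003,0,0.002],[10,0,-1.5,71.5,-0.003,0,0.002],[10,0,-1.5,71.5,-0.003,0,0.002],[10,0,-1.5,71.5,-0.003,0,0.002],[10,0,-1.5,71.5,-0.003,0,0.002]]]}}

```text
t: 11.18
position: [0.4327, -0.0092, 0.0108]
tool_rot: [2.436, 1.982, 0.003]
wrist_force: [0.3, -0.8, -0.6]
opening: 0.469
grasp_force: 0.0
```

Call:
{"name": "drive_tool", "arguments": {"series": [[[10,0,0,0,0,0,0],[10,0,0,0,0,0,0],[10,0,0,0,0,0,0],[10,0,0,0,0,0,0],[10,0,0,0,0,0,0],[10,0,0,-30,0,0,0],[10,0,0,-60,0,0,0],[10,0,0,-90,0,0,0],[10,0,0,-90,0,0,0],[10,0,0,-90,0,0,0]]]}}

```text
t: 12.02
position: [0.4336, -0.0094, 0.1017]
tool_rot: [2.435, 1.981, 0.006]
wrist_force: [0.3, 0.0, -1.4]
opening: 0.217
grasp_force: 40.0
```

```bash
python3 - <<'E'
from h import *
plan([*PC,.10],PY-90)
E
```

```text
shift [-163.3  145.1    2.3] turn [ 0.005 -0.001 -0.001] at [ 0.4336 -0.0094  0.1017] yaw -11.7 t 12.0167 j6 0.0 open 18.9 gf 40.0 F [ 0.3  0.  -1.4]
```

Call:
{"name": "drive_tool", "arguments": {"series": [[[10,-30,27,0,0.005,-0.001,0],[10,-60,54,0,0.005,-0.001,0],[10,-90,81,0,0.005,-0.001,0],[10,-120,108,0,0.005,-0.001,0],[10,-145,129,0,0.005,-0.001,0],[10,-158,140,0,0.005,-0.001,0],[10,-163.3,145,0,0.005,-0.001,0],[10,-163.3,145,0,0.005,-0.001,0],[10,-163.3,145,20,0.005,-0.001,0],[10,-163.3,145,40,0.005,-0.001,0]]]}}

```text
t: 12.85
position: [0.5407, -0.1974, 0.0597]
tool_rot: [-2.434, -1.981, 0.004]
wrist_force: [-1.5, -0.7, -1.7]
opening: 0.216
grasp_force: 40.0
```

```bash
python3 - <<'E'
from h import *
plan([*PC,.0225],PY-90)
im=snap('side','s5.png'); k=proj('side',[*PC,.012]); x,y=k.astype(int)-[60,60]; cv2.imwrite('pics/s5b.png',cv2.resize(im[y:y+100,x:x+120][:,:,::-1],None,fx=5,fy=5,interpolation=cv2.INTER_CUBIC))
print((k-[x,y])*5, (proj('side',readout.observe()['position'])-[x,y])*5)
E
```

```text
shift [-1.   2.1 37.2] turn [-0.004  0.    -0.   ] at [ 0.5407 -0.1974  0.0597] yaw -11.7 t 12.85 j6 -0.28 open 18.8 gf 40.0 F [-1.5 -0.7 -1.7]
[304.52744888 300.56589618] [312.77347635 235.76332515]
```

View pics/s5b.png

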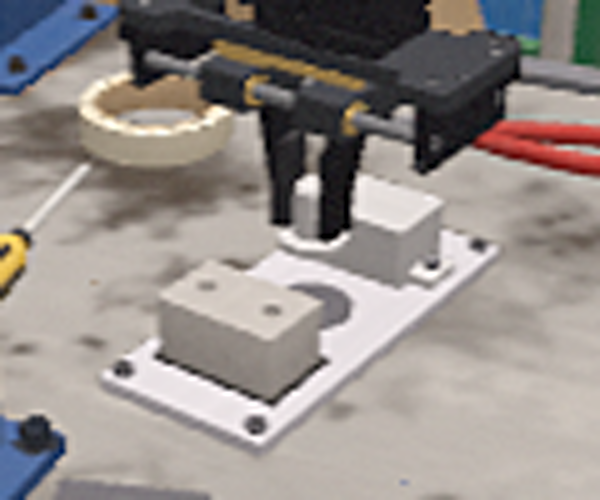

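The pillar hangs upright over the plate, flange at (315,240). The spot is seen at (322,300) and the block sits square on the pad. Lower and release.

Call:
{"name": "drive_tool", "arguments": {"series": [[[10,-1,2,15,-0.004,0,0],[10,-1,2,25,-0.004,0,0],[10,-1,2,32,-0.004,0,0],[10,-1,2,36.8,-0.004,0,0],[10,-1,2,36.8,-0.004,0,0],[10,-1,2,36.8,-0.004,0,0],[10,-1,2,36.8,-0.004,0,0],[50,-1,2,36.8,-0.004,0,0],[50,-1,2,36.8,-0.004,0,0],[50,-1,2,36.8,-0.004,0,0]]]}}

```text
t: 13.73
position: [0.5426, -0.2001, 0.0236]
tool_rot: [2.437, 1.982, -0.001]
wrist_force: [-0.1, 0.1, -0.3]
opening: 0.365
grasp_force: 0.0
```

Call:
{"name": "drive_tool", "arguments": {"series": [[[50,0,0,0,0,0,0],[50,0,0,0,0,0,0],[50,0,0,-15,0,0,0],[50,0,0,-40,0,0,0],[50,0,0,-70,0,0,0],[50,0,0,-110,0,0,0],[50,0,0,-110,0,0,0],[50,0,0,-110,0,0,0],[50,0,0,-110,0,0,0],[50,0,0,-110,0,0,0]]]}}

```text
t: 14.57
position: [0.5414, -0.1993, 0.1316]
tool_rot: [-2.435, -1.981, 0.003]
wrist_force: [-0.7, 0.4, -0.1]
opening: 0.577
grasp_force: 0.0
```

```bash
python3 - <<'E'
from h import *
plan([.43,.0,.13],0)
plan([.5442,.1792,.10],5.1)
E
```

```text
shift [ 172.5 -149.6    2.2] turn [-0.003 -0.001 -0.205] at [ 0.5414 -0.1993  0.1316] yaw -11.7 t 14.5667 j6 -0.28 open 50.2 gf 0.0 F [-0.7  0.4 -0.1]
shift [371.2 -74.2  32. ] turn [-0.003 -0.001 -0.294] at [ 0.5414 -0.1993  0.1316] yaw -11.7 t 14.5667 j6 -0.28 open 50.2 gf 0.0 F [-0.7  0.4 -0.1]
```

Call:
{"name": "drive_tool", "arguments": {"series": [[[40,35,-30,0,0,0,-0.05],[40,70,-60,0,0,0,-0.1],[40,105,-90,0,0,0,-0.15],[40,140,-120,0,0,0,-0.2],[40,172,-150,0,0,0,-0.25],[40,205,-148,0,0,0,-0.294],[40,245,-135,0,0,0,-0.294],[40,285,-120,0,0,0,-0.294],[40,320,-100,0,0,0,-0.294],[40,350,-85,10,0,0,-0.294]]]}}

```text
t: 15.4
position: [0.5315, 0.1625, 0.1233]
tool_rot: [2.119, 2.319, 0.001]
wrist_force: [0.8, -0.3, 1.5]
opening: 0.457
grasp_force: 0.0
```

```bash
python3 - <<'E'
from h import *
plan([.5442,.1792,.05],5.1)
E
```

```text
shift [15.5 14.1 73.3] turn [ 0.001 -0.     0.001] at [0.5315 0.1625 0.1233] yaw 5.2 t 15.4 j6 0.06 open 39.8 gf 0.0 F [ 0.8 -0.3  1.5]
```

Call:
{"name": "drive_tool", "arguments": {"series": [[[40,15.5,14,20,0,0,0],[40,15.5,14,40,0,0,0],[40,15.5,14,60,0,0,0],[40,15.5,14,73,0,0,0],[40,15.5,14,80,0,0,0],[40,15.5,14,80,0,0,0],[40,15.5,14,80,0,0,0],[40,15.5,14,80,0,0,0],[40,15.5,14,80,0,0,0],[40,15.5,14,80,0,0,0]]]}}

```text
t: 16.23
position: [0.5439, 0.1768, 0.0445]
tool_rot: [2.12, 2.317, 0.002]
wrist_force: [0.2, -0.5, 0.7]
opening: 0.459
grasp_force: 0.0
```

```bash
python3 - <<'E'
from h import *
plan([.5442,.1792,.004],5.1)
im=snap('side','s6.png'); k=proj('side',[.5442,.1792,.011]); x,y=k.astype(int)-[60,55]; cv2.imwrite('pics/s6b.png',cv2.resize(im[y:y+100,x:x+120][:,:,::-1],None,fx=5,fy=5,interpolation=cv2.INTER_CUBIC))
print((k-[x,y])*5, (proj('side',readout.observe()['position'])-[x,y])*5)
E
```

```text
shift [ 2.4  0.5 40.5] turn [ 0.002 -0.    -0.   ] at [0.5439 0.1768 0.0445] yaw 5.1 t 16.2333 j6 0.09 open 40.0 gf 0.0 F [ 0.2 -0.5  0.7]
[304.49645507 277.42390873] [299.38509583 208.04358509]
```

View pics/s6b.png

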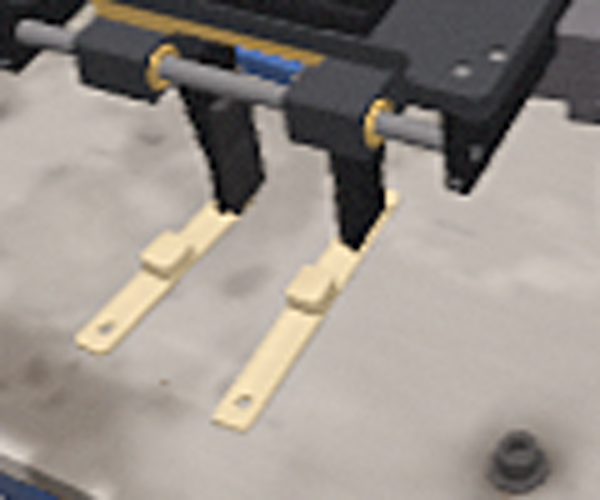

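The long strap's boss is at (312,283), with the fingers just above and both sides of it at (232,205) and (355,245). The short strap's boss is at (167,253), clear of them. Descend and grip.

Call:
{"name": "drive_tool", "arguments": {"series": [[[40,2.4,0.5,15,0.002,0,0],[40,2.4,0.5,28,0.002,0,0],[40,2.4,0.5,36,0.002,0,0],[40,2.4,0.5,40,0.002,0,0],[40,2.4,0.5,40,0.002,0,0],[40,2.4,0.5,40,0.002,0,0],[40,2.4,0.5,40,0.002,0,0],[5,2.4,0.5,40,0.002,0,0],[5,2.4,0.5,40,0.002,0,0],[5,2.4,0.5,40,0.002,0,0]]], "squeeze": 30}}

```text
t: 17.12
position: [0.5435, 0.1793, 0.0036]
tool_rot: [-2.12, -2.317, 0.002]
wrist_force: [-0.1, -1.1, -0.5]
opening: 0.315
grasp_force: 0.0
```

Call:
{"name": "drive_tool", "arguments": {"series": [[[5,0,0,0,0,0,0],[5,0,0,0,0,0,0],[5,0,0,0,0,0,0],[5,0,0,0,0,0,0],[5,0,0,0,0,0,0],[5,0,0,0,0,0,0],[5,0,0,0,0,0,0],[5,0,0,-20,0,0,0],[5,0,0,-50,0,0,0],[5,0,0,-80,0,0,0]]]}}

```text
t: 17.95
position: [0.5418, 0.1789, 0.0824]
tool_rot: [-2.118, -2.315, 0.008]
wrist_force: [0.2, -0.2, -0.2]
opening: 0.151
grasp_force: 30.4
```

Call:
{"name": "drive_tool", "arguments": {"series": [[[5,0,0,-30,0,0,0],[5,0,0,-50,0,0,0],[5,0,0,-50,0,0,0],[5,0,0,-50,0,0,0],[5,0,0,-50,0,0,0],[5,0,0,-50,0,0,0],[5,0,0,-50,0,0,0],[5,0,0,-50,0,0,0],[5,0,0,-50,0,0,0],[5,0,0,-50,0,0,0]]]}}

```text
t: 18.78
position: [0.5432, 0.1792, 0.1325]
tool_rot: [-2.119, -2.316, 0.004]
wrist_force: [-0.6, -0.4, -0.2]
opening: 0.155
grasp_force: 30.4
```

```bash
python3 - <<'E'
from h import *
plan([.43,.02,.13],0)
plan([*PC,.13],PY-90)
im=snap('side','s7.png'); s=readout.observe()['position']; k=proj('side',s); x,y=np.maximum(k.astype(int)-[75,60],0); cv2.imwrite('pics/s7b.png',cv2.resize(im[y:y+120,x:x+150][:,:,::-1],None,fx=4,fy=4,interpolation=cv2.INTER_CUBIC))
print((k-[x,y])*4)
E
```

```text
shift [-148.5 -126.9    3. ] turn [-0.004  0.     0.089] at [0.5432 0.1792 0.1325] yaw 5.1 t 18.7833 j6 0.09 open 13.5 gf 30.4 F [-0.6 -0.4 -0.2]
shift [-376.4  -34.4    2.7] turn [-0.004  0.001  0.293] at [0.5432 0.1792 0.1325] yaw 5.1 t 18.7833 j6 0.09 open 13.5 gf 30.4 F [-0.6 -0.4 -0.2]
[301.62950037 243.79016533]
```

View pics/s7b.png

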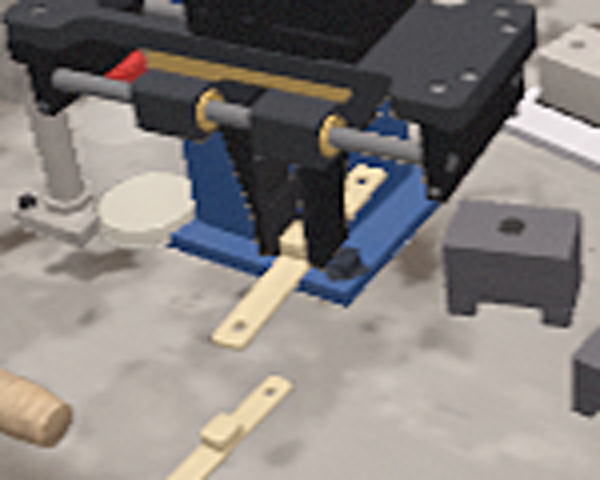

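The strap is held level, boss between the fingers at (295,240), end holes at (238,327) and (362,181). I'll take the strap centre and yaw from the holes.

```bash
python3 - <<'E'
from h import *
s=readout.observe()['position']; k=proj('side',s); o=np.maximum(k.astype(int)-[75,60],0)
a,b=[ray('side',np.array(p)/4+o,.132) for p in ((238,327),(362,181))]
d=a-b; print(a,b,(a+b)/2-s,np.linalg.norm(d),np.degrees(np.arctan2(d[1],d[0])))
E
```

```text
[0.53701082 0.23063527 0.132     ] [0.54503954 0.13117774 0.132     ] [-0.0023365   0.00167097 -0.00075928] 0.09978106336169623 94.61520097510349
```

Call:
{"name": "drive_tool", "arguments": {"series": [[[5,-30,-25,0,-0.004,0,0.02],[5,-60,-50,0,-0.004,0,0.04],[5,-90,-76,0,-0.004,0,0.06],[5,-120,-102,0,-0.004,0,0.09],[5,-148,-126,0,-0.004,0,0.12],[5,-182,-120,0,-0.004,0,0.16],[5,-216,-108,0,-0.004,0,0.2],[5,-250,-94,0,-0.004,0,0.24],[5,-284,-78,0,-0.004,0,0.27],[5,-315,-62,0,-0.004,0,0.293]]]}}

```text
t: 19.67
position: [0.5104, -0.1423, 0.1337]
tool_rot: [2.437, 1.979, 0.002]
wrist_force: [0.0, 0.2, 0.2]
opening: 0.154
grasp_force: 30.4
```

```bash
python3 - <<'E'
from h import *
plan([*PC,.08],PY-90)
E
```

```text
shift [-48.7  42.8  53.8] turn [ 0.002  0.001 -0.002] at [ 0.5104 -0.1423  0.1337] yaw -11.8 t 19.6667 j6 -0.21 open 13.4 gf 30.4 F [0.  0.2 0.2]
```

Call:
{"name": "drive_tool", "arguments": {"series": [[[5,-25,21,0,0.002,0,-0.002],[5,-45,40,10,0.002,0,-0.002],[5,-50,43,25,0.002,0,-0.002],[5,-50,43,40,0.002,0,-0.002],[5,-50,43,54,0.002,0,-0.002],[5,-50,43,66,0.002,0,-0.002],[5,-50,43,66,0.002,0,-0.002],[5,-50,43,66,0.002,0,-0.002],[5,-50,43,66,0.002,0,-0.002],[5,-50,43,66,0.002,0,-0.002]]]}}

```text
t: 20.5
position: [0.5427, -0.198, 0.0687]
tool_rot: [2.433, 1.985, 0.0]
wrist_force: [1.0, 0.3, 0.4]
opening: 0.152
grasp_force: 30.4
```

```bash
python3 - <<'E'
from h import *
plan([*(PC-.0015*U),.0508],PY-90)
im=snap('side','s8.png'); k=proj('side',[*PC,.05]); x,y=k.astype(int)-[60,55]; cv2.imwrite('pics/s8b.png',cv2.resize(im[y:y+100,x:x+120][:,:,::-1],None,fx=5,fy=5,interpolation=cv2.INTER_CUBIC))
E
```

```text
shift [-2.3 -0.2 17.9] turn [0.001 0.001 0.003] at [ 0.5427 -0.198   0.0687] yaw -11.6 t 20.5 j6 -0.28 open 13.2 gf 30.4 F [1.  0.3 0.4]
```

View pics/s8b.png

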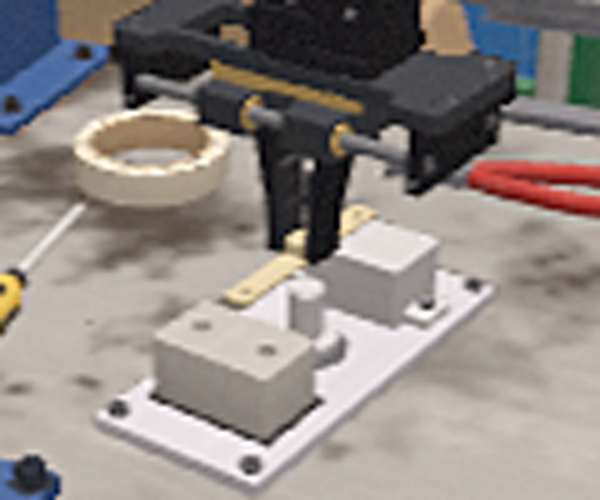

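The strap hangs level above; the pillar top is at (308,288) with the spot's edge at (335,345). Checking pillar and strap offsets numerically.

```bash
python3 - <<'E'
from h import *
o=proj('side',[*PC,.05]).astype(int)-[60,55]; V=np.array([-U[1],U[0]])
def f(nm,p,z):
    w=ray('side',np.array(p)/5+o,z)[:2]-PC; print(nm,'along(to pad) mm',round(w@U*1000,1),'across',round(w@V*1000,1))
f('pillar top',(308,288),.047); f('strap near hole',(245,291),.0687); f('strap far hole',(357,215),.0687)
for n,p in (('block1',(202,325)),('block2',(267,350))): f(n,p,.047)
f('rest top mid',(388,246),.047); f('plate near bolts',(118,408),.014);f('',(250,464),.014); f('far bolt',(473,285),.014)
E
```

```text
pillar top along(to pad) mm 1.9 across 6.0
strap near hole along(to pad) mm 53.8 across 3.6
strap far hole along(to pad) mm -45.7 across 4.3
block1 along(to pad) mm 63.5 across -16.0
block2 along(to pad) mm 63.7 across 24.1
rest top mid along(to pad) mm -60.6 across 15.2
plate near bolts along(to pad) mm 108.6 across -34.9
 along(to pad) mm 108.5 across 46.3
far bolt along(to pad) mm -101.9 across 46.1
```

Pillar, strap, block and bolts all agree to about 2 mm; the side view has a common offset of about 4–5 mm. Lower and release.

Call:
{"name": "drive_tool", "arguments": {"series": [[[5,-2,0,6,0.001,0.001,0.003],[5,-2,0,10,0.001,0.001,0.003],[5,-2,0,14,0.001,0.001,0.003],[5,-2,0,16,0.001,0.001,0.003],[5,-2,0,17.5,0.001,0.001,0.003],[5,-2,0,17.5,0.001,0.001,0.003],[5,-2,0,17.5,0.001,0.001,0.003],[5,-2,0,17.5,0.001,0.001,0.003],[5,-2,0,17.5,0.001,0.001,0.003],[5,-2,0,17.5,0.001,0.001,0.003]]]}}

```text
t: 21.38
position: [0.5411, -0.1996, 0.0503]
tool_rot: [-2.435, -1.981, 0.002]
wrist_force: [-3.3, 0.5, 5.0]
opening: 0.152
grasp_force: 30.5
```

```bash
python3 - <<'E'
from h import *
plan([*(PC-.0015*U),.0508],PY-90)
E
```

```text
shift [-0.5  1.1 -0.5] turn [-0.003 -0.001 -0.001] at [ 0.5411 -0.1996  0.0503] yaw -11.7 t 21.3833 j6 -0.29 open 13.2 gf 30.5 F [-3.3  0.5  5. ]
```

Contact (5 N). Release by opening to 40 and retreat straight up.

Call:
{"name": "drive_tool", "arguments": {"series": [[[40,0,0,0,0,0,0],[40,0,0,0,0,0,0],[40,0,0,0,0,0,0],[40,0,0,0,0,0,0],[40,0,0,0,0,0,0],[40,0,0,-10,0,0,0],[40,0,0,-25,0,0,0],[40,0,0,-50,0,0,0],[40,0,0,-80,0,0,0],[40,0,0,-90,0,0,0]]]}}

```text
t: 22.22
position: [0.5438, -0.2009, 0.1452]
tool_rot: [2.434, 1.98, 0.003]
wrist_force: [0.9, -0.0, 1.0]
opening: 0.461
grasp_force: 0.0
```

```bash
python3 - <<'E'
from h import *
plan([.437,.087,.12],-6.5)
E
```

```text
shift [ 260.2 -163.3   24.1] turn [ 0.005  0.001 -0.091] at [ 0.5438 -0.2009  0.1452] yaw -11.7 t 22.2167 j6 -0.29 open 40.1 gf 0.0 F [ 0.9 -0.   1. ]
```

Call:
{"name": "drive_tool", "arguments": {"series": [[[80,25,-30,0,0.005,0.001,0],[80,50,-60,0,0.005,0.001,0],[80,75,-90,0,0.005,0.001,-0.02],[80,105,-115,0,0.005,0.001,-0.04],[80,140,-130,0,0.005,0.001,-0.06],[80,175,-143,0,0.005,0.001,-0.09],[80,210,-153,0,0.005,0.001,-0.09],[80,240,-160,0,0.005,0.001,-0.09],[80,260,-163,10,0.005,0.001,-0.09],[80,260,-163,24,0.005,0.001,-0.09]]]}}

```text
t: 23.05
position: [0.436, 0.0914, 0.1179]
tool_rot: [-2.338, -2.091, -0.002]
wrist_force: [-1.6, 0.3, -0.1]
opening: 0.915
grasp_force: 0.0
```

Call:
{"name": "drive_tool", "arguments": {"series": [[[80,0,0,15,0,0,0],[80,0,0,30,0,0,0],[80,0,0,40,0,0,0],[80,0,0,45,0,0,0],[80,0,0,45,0,0,0],[80,0,0,45,0,0,0],[80,0,0,45,0,0,0],[80,0,0,45,0,0,0],[80,0,0,45,0,0,0],[80,0,0,45,0,0,0]]]}}

```text
t: 23.88
position: [0.435, 0.0881, 0.0718]
tool_rot: [-2.341, -2.086, 0.003]
wrist_force: [0.1, -0.5, 0.2]
opening: 0.921
grasp_force: 0.0
```

```bash
python3 - <<'E'
from h import *
plan([.437,.087,.007],-6.5)
im=snap('side','s9.png'); k=proj('side',[.437,.087,.036]); x,y=k.astype(int)-[60,55]; A=cv2.resize(im[y:y+100,x:x+120][:,:,::-1],(400,333),interpolation=cv2.INTER_CUBIC)
print((k-[x,y])*3.33)
k=proj('side',[*PC,.05]); x,y=k.astype(int)-[60,55]; B=cv2.resize(im[y:y+100,x:x+120][:,:,::-1],(400,333),interpolation=cv2.INTER_CUBIC)
cv2.imwrite('pics/s9b.png',np.hstack([A,B]))
E
```

```text
shift [-1.   2.5 64.8] turn [-0.006 -0.002 -0.002] at [0.435  0.0881 0.0718] yaw -6.6 t 23.8833 j6 0.13 open 80.1 gf 0.0 F [ 0.1 -0.5  0.2]
[201.77695228 185.75876468]
```

View pics/s9b.png

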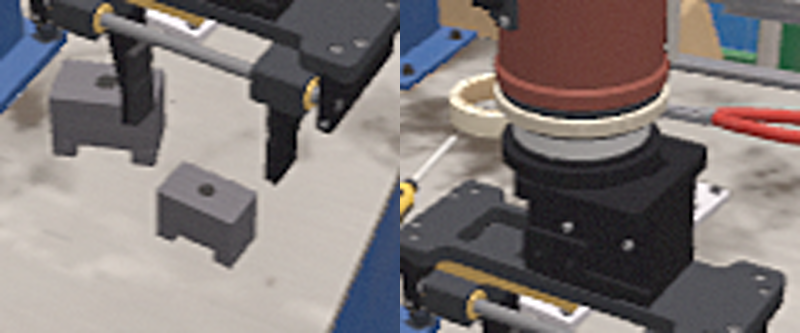

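The small weight's top hole is at (207,190), its slot running away under the fingers. The large one at (105,100) stays clear of the finger. The plate is hidden by the arm. Descend and grip.

Call:
{"name": "drive_tool", "arguments": {"series": [[[68,-1,2.5,0,-0.006,-0.002,0],[68,-1,2.5,15,-0.006,-0.002,0],[68,-1,2.5,35,-0.006,-0.002,0],[68,-1,2.5,52,-0.006,-0.002,0],[68,-1,2.5,61,-0.006,-0.002,0],[68,-1,2.5,64,-0.006,-0.002,0],[68,-1,2.5,64,-0.006,-0.002,0],[68,-1,2.5,64,-0.006,-0.002,0],[35,-1,2.5,64,-0.006,-0.002,0],[35,-1,2.5,64,-0.006,-0.002,0]]], "squeeze": 40}}

```text
t: 24.77
position: [0.4375, 0.0871, 0.0083]
tool_rot: [2.345, 2.09, 0.002]
wrist_force: [-0.4, -0.1, 0.5]
opening: 0.706
grasp_force: 0.0
```

Call:
{"name": "drive_tool", "arguments": {"series": [[[35,0,0,0,0,0,0],[35,0,0,0,0,0,0],[35,0,0,0,0,0,0],[35,0,0,0,0,0,0],[35,0,0,0,0,0,0],[35,0,0,0,0,0,0],[35,0,0,-30,0,0,0],[35,0,0,-60,0,0,0],[35,0,0,-90,0,0,0],[35,0,0,-120,0,0,0]]]}}

```text
t: 25.6
position: [0.4357, 0.087, 0.1278]
tool_rot: [-2.344, -2.089, 0.002]
wrist_force: [1.0, -0.5, -3.3]
opening: 0.573
grasp_force: 40.0
```

```bash
python3 - <<'E'
from h import *
plan([.45,-.03,.13],-10)
plan([*PAD,.13],PY-90)
E
```

```text
shift [-114.5   27.7   -2.3] turn [-0.002  0.     0.06 ] at [0.4357 0.087  0.1278] yaw -6.6 t 25.6 j6 0.13 open 49.8 gf 40.0 F [ 1.  -0.5 -3.3]
shift [-209.4  144.4   -2.5] turn [-0.002  0.     0.089] at [0.4357 0.087  0.1278] yaw -6.6 t 25.6 j6 0.13 open 49.8 gf 40.0 F [ 1.  -0.5 -3.3]
```

Call:
{"name": "drive_tool", "arguments": {"series": [[[35,-30,7,0,0,0,0.02],[35,-60,15,0,0,0,0.04],[35,-90,22,0,0,0,0.06],[35,-116,32,0,0,0,0.089],[35,-140,58,0,0,0,0.089],[35,-164,88,0,0,0,0.089],[35,-188,118,0,0,0,0.089],[35,-204,138,0,0,0,0.089],[35,-209,144,0,0,0,0.089],[35,-209,144,0,0,0,0.089]]]}}

```text
t: 26.43
position: [0.5562, -0.1387, 0.1262]
tool_rot: [-2.437, -1.981, 0.001]
wrist_force: [-1.4, -0.4, -4.0]
opening: 0.573
grasp_force: 40.0
```

```bash
python3 - <<'E'
from h import *
plan([*PAD,.055],PY-90)
im=snap('side','s10.png'); k=proj('side',[*PC,.05]); x,y=k.astype(int)-[75,75]; cv2.imwrite('pics/s10b.png',cv2.resize(im[y:y+130,x:x+150][:,:,::-1],None,fx=4,fy=4,interpolation=cv2.INTER_CUBIC)); print(x,y)
E
```

```text
shift [ 0.8 -1.2 71.2] turn [-0.001  0.    -0.002] at [ 0.5562 -0.1387  0.1262] yaw -11.8 t 26.4333 j6 -0.18 open 49.9 gf 40.0 F [-1.4 -0.4 -4. ]
207 96
```

View pics/s10b.png

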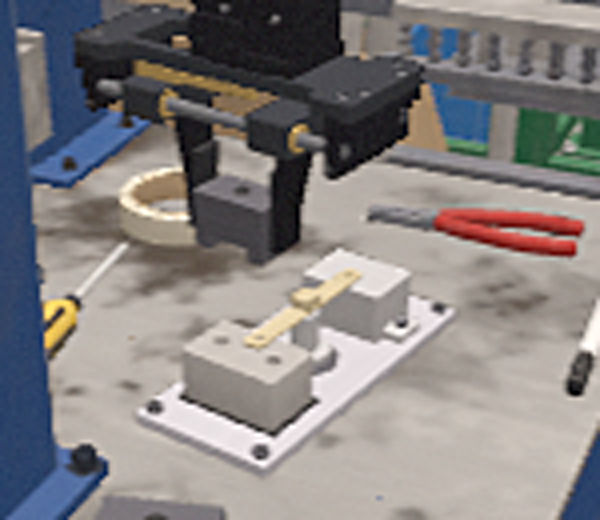

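The strap lies straight across rest, pillar and block: end holes at (258,341) and (348,276), boss at (308,298). The weight hangs upright at (240,220). Offset check.

```bash
python3 - <<'E'
from h import *
V=np.array([-U[1],U[0]])
for nm,p,z in (('near',(258,341),.05),('far',(348,276),.05),('b1',(222,340),.047),('b2',(275,359),.047),('w top hole',(243,191),.1262-.0083+.036),('bolt1',(155,407),.014),('bolt2',(261,452),.014),('bolt3',(439,308),.014)):
    w=ray('side',np.array(p)/4+[207,96],z)[:2]-PC; print(nm,np.round([w@U*1000,w@V*1000],1))
E
```

```text
near [55.2  6.1]
far [-48.1   5.4]
b1 [ 63.4 -15.8]
b2 [62.3 24.1]
w top hole [63.8  1.7]
bolt1 [108.9 -34.1]
bolt2 [108.8  47.3]
bolt3 [-102.2   46.4]
```

Call:
{"name": "drive_tool", "arguments": {"series": [[[35,0.8,-2.7,20,0,0,-0.002],[35,0.8,-2.7,40,0,0,-0.002],[35,0.8,-2.7,52,0,0,-0.002],[35,0.8,-2.7,54,0,0,-0.002],[35,0.8,-2.7,54,0,0,-0.002],[35,0.8,-2.7,54,0,0,-0.002],[35,0.8,-2.7,54,0,0,-0.002],[35,0.8,-2.7,54,0,0,-0.002],[35,0.8,-2.7,54,0,0,-0.002],[35,0.8,-2.7,54,0,0,-0.002]]]}}

```text
t: 27.32
position: [0.5536, -0.136, 0.0739]
tool_rot: [2.434, 1.986, 0.0]
wrist_force: [-0.4, -0.4, -3.1]
opening: 0.571
grasp_force: 40.0
```

```bash
python3 - <<'E'
from h import *
V=np.array([-U[1],U[0]]); plan([*(PAD+.0015*V),.0555],PY-90)
im=snap('side','s11.png'); k=proj('side',[*PAD,.05]); x,y=k.astype(int)-[40,45]; cv2.imwrite('pics/s11b.png',cv2.resize(im[y:y+75,x:x+90][:,:,::-1],None,fx=6,fy=6,interpolation=cv2.INTER_CUBIC)); print(x,y)
E
```

```text
shift [-1.3  0.3 18.4] turn [0.    0.    0.002] at [ 0.5536 -0.136   0.0739] yaw -11.6 t 27.3167 j6 -0.18 open 49.7 gf 40.0 F [-0.4 -0.4 -3.1]
227 136
```

View pics/s11b.png

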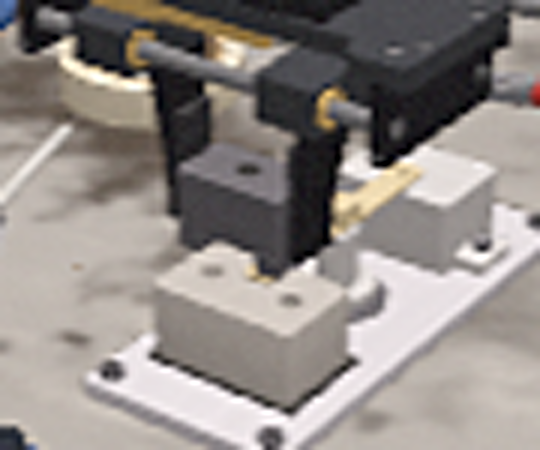

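The weight hangs over the block, slot facing the camera with feet ends near (182,240) and (283,277). The strap's tip shows at (262,272). Checking the lateral fit.

```bash
python3 - <<'E'
from h import *
V=np.array([-U[1],U[0]])
for nm,p,z in (('footL',(181,240),.0656),('footR',(284,277),.0656),('tip',(262,272),.05),('w hole',(249,168),.1016),('b1',(213,270),.047),('b2',(290,300),.047)):
    w=ray('side',np.array(p)/6+[227,136],z)[:2]-PC; print(nm,np.round([w@U*1000,w@V*1000],1))
E
```

```text
footL [ 76.5 -21.9]
footR [75.5 29.2]
tip [56.7  4.7]
w hole [64.   3.7]
b1 [ 63.4 -15.8]
b2 [63.8 23.9]
```

Within about 1–2 mm. Lower and release.

Call:
{"name": "drive_tool", "arguments": {"series": [[[35,-1,-1,6,0,0,0.002],[35,-1,-1,10,0,0,0.002],[35,-1,-1,14,0,0,0.002],[35,-1,-1,16.5,0,0,0.002],[35,-1,-1,18,0,0,0.002],[35,-1,-1,18,0,0,0.002],[35,-1,-1,18,0,0,0.002],[35,-1,-1,18,0,0,0.002],[35,-1,-1,18,0,0,0.002],[35,-1,-1,18,0,0,0.002]]]}}

```text
t: 28.2
position: [0.552, -0.1366, 0.0552]
tool_rot: [-2.436, -1.983, 0.0]
wrist_force: [-0.1, 0.4, -4.1]
opening: 0.574
grasp_force: 40.0
```

```bash
python3 - <<'E'
from h import *
V=np.array([-U[1],U[0]]); plan([*(PAD+.0025*V),.0555],PY-90)
E
```

```text
shift [-0.4  0.7 -0.3] turn [-0. -0.  0.] at [ 0.552  -0.1366  0.0552] yaw -11.7 t 28.2 j6 -0.18 open 49.9 gf 40.0 F [-0.1  0.4 -4.1]
```

Call:
{"name": "drive_tool", "arguments": {"series": [[[35,0,0,0.5,0,0,0],[35,0,0,1,0,0,0],[35,0,0,1,0,0,0],[35,0,0,1,0,0,0],[68,0,0,1,0,0,0],[68,0,0,1,0,0,0],[68,0,0,1,0,0,0],[68,0,0,1,0,0,0],[68,0,0,1,0,0,0],[68,0,0,1,0,0,0]]]}}

```text
t: 29.03
position: [0.552, -0.1366, 0.0542]
tool_rot: [-2.436, -1.983, 0.0]
wrist_force: [-1.0, -0.3, 0.4]
opening: 0.778
grasp_force: 0.0
```

Call:
{"name": "drive_tool", "arguments": {"series": [[[68,0,0,-5,0,0,0],[68,0,0,-20,0,0,0],[68,0,0,-45,0,0,0],[68,0,0,-75,0,0,0],[68,0,0,-95,0,0,0],[68,30,-30,-95,0,0,0],[68,60,-60,-95,0,0,0],[68,90,-90,-95,0,0,0],[68,120,-120,-95,0,0,0],[68,145,-145,-95,0,0,0]]]}}

```text
t: 29.87
position: [0.438, 0.0362, 0.1496]
tool_rot: [-2.436, -1.983, -0.0]
wrist_force: [0.5, 0.4, 0.6]
opening: 0.784
grasp_force: 0.0
```

Call:
{"name": "drive_tool", "arguments": {"series": [[[68,30,0,0,0,0,0],[68,60,0,0,0,0,0],[68,90,0,0,0,0,0],[68,120,0,0,0,0,0],[68,150,0,0,0,0,0],[68,180,0,0,0,0,0],[68,180,0,0,0,0,0],[68,180,0,0,0,0,0],[68,180,0,0,0,0,0],[68,180,0,0,0,0,0]]]}}

```text
t: 30.7
position: [0.4757, 0.2101, 0.1493]
tool_rot: [-2.437, -1.983, 0.001]
wrist_force: [-0.7, -0.9, 0.0]
opening: 0.782
grasp_force: 0.0
```

```bash
python3 - <<'E'
from h import *
print(readout.observe()['position'])
for n in ('top','side'):
    im=snap(n,n+'12.png'); c=proj(n,[*PC,.05]).astype(int); print(c-[40,38])
    a=cv2.resize(im[c[1]-38:c[1]+38,c[0]-45:c[0]+45][:,:,::-1],(400,338),interpolation=cv2.INTER_CUBIC)
    b=a if n=='top' else np.hstack([b,a])
cv2.imwrite('pics/p12.png',b)
E
```

```text
[0.47565901 0.2101238  0.14930426]
[256 171]
[242 133]
```

View pics/p12.png

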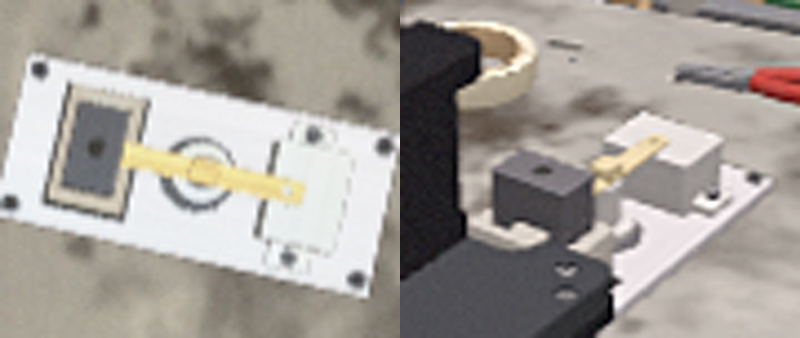

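Top view: the block is square on the pad, the pillar is centred in the spot's ring at (200,175), and the boss is at (205,170). The strap's far end is on the rest at (303,190) and the weight's hole is at (96,148). Final numeric check.

```bash
python3 - <<'E'
from h import *
V=np.array([-U[1],U[0]]); o=proj('top',[*PC,.05]).astype(int)-[45,38]; s=400/90
for nm,p,z in (('boss',(205,170),.058),('far end',(303,190),.05),('flange',(198,174),.018),('w hole',(96,148),.083),('block',(97,150),.047),('pad',(96,152),.012)):
    w=ray('top',np.array(p)/s+o,z)[:2]-PC; print(nm,np.round([w@U*1000,w@V*1000],1))
E
```

```text
boss [-1.8  0.2]
far end [-60.5  -1.5]
flange [-1.2  1. ]
w hole [63.1  3.1]
block [61.4  2. ]
pad [60.9  1.2]
```

Everything is within tolerance and the gripper is clear, so I'm handing it in.

```bash
python3 -c "
from h import *
print(env.close_job())"
```

```text
the job is handed in; nothing more can be done
None
```

The fixture is set up as asked and handed in at about 31 s robot time: block, pillar, long strap and small weight all measured within about 3 mm of target in the last top-view picture. The close-out gave no verdict.

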